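# Load the dry block heater

### The arm

A 6-joint arm with a two-finger parallel gripper is mounted at the origin on a cart in front of the work surface, level with it; the furniture and walls round the work are solid. World frame = base frame: x ahead of the robot, y to its left, z up, the work surface at z = 0. Lengths are in m, angles in rad, forces in N, time in s.
With the tool pointing down it reaches from about 0.4 to 0.925 m from the base axis. Payload 3.4 kg.
Tool frame: the origin (TCP) lies at the very end of the fingers, on their centre line; the grasp point (between the pads) lies 19 mm behind it (tcp_to_grasp is the distance from the TCP to the grasp point, in m); z points along the fingers, y is the line along which they close (so a half turn about z gives the same grasp; the last joint's range is limited). The gripper opens to 85 mm and grips with 20 to 120 N. Pads are 22 mm wide; open, the fingers measure 114 mm over their backs; the gripper's body (76 mm by 85 mm) begins 54 mm behind the grasp point. The pads swing forward as they close: fully open they stand 13 mm farther back than shut.
Start: joints at [1.171, 0.307, 1.506, -0, 1.328, -0.073], TCP at [0.184, 0.545, 0.231] pointing down, gripper open.
Joint ranges: [-3.12, 3.12], [-1.05, 2.28], [0.14, 2.33], [-1.42, 4.57], [0.1, 2.73], [-2.68, 2.68]. Speed limits (rad/s): [2.57, 2.57, 3.14, 3.14, 3.14, 3.14].

### API

Orientations are given as [roll, pitch, yaw] about the fixed x, y, z axes, in that order (R = Rz(yaw) Ry(pitch) Rx(roll)).
In Python, from station import reach, movel, movej, set_gripper, pause, inverse_kinematics, read_state, camera, IKError, close_job, tcp_to_grasp gives the robot as it stands. Calls block until the motion is done:
- reach(position, orientation): joint-space move of the TCP to a pose.
- movel(position, rotation=None, max_speed=0.15): straight line of the TCP; rotation=None keeps the orientation; max_speed is the mean speed in m/s.
- movej(angles): joint-space move.
- set_gripper(opening, grip_force=None): opening from 0.0 (shut) to 1.0 (fully open); grip_force is the grip in N (None keeps the last); returns when the fingers have stopped.
- pause(seconds).
- inverse_kinematics(position, orientation): joint angles nearest the present ones, or None.
- read_state(): the state.
- camera(name): name is "scene" or "top"; returns a dict with "img" (384x512x3 uint8, red, green, blue), "fov_y" (degrees; the focal length in pixels is half the picture's height over the tangent of half this angle, whatever the lens; pixels are square), "cx", "cy" (the principal point, pixels), "k1" (the pictures are not rectified: a ray, as slopes to the right and down, at radius r is drawn at 1 + k1 r^2 times it, then the intrinsics apply), "R" (3x3) and "t" (3): a world point X has camera coordinates R X + t. Camera axes: x right, y down, z forward; pixel columns grow to the right and rows downward; lengths in m; the calibration is good to about 2 mm. A picture is of the moment at which its call begins. There is no depth.
A pose or a line that the arm cannot do raises IKError and nothing moves.
- close_job(): hands the job in; it is judged then, once.
The state is a dict: "time_s": time; "joints": joint angles; "qvel": joint speeds; "tau": joint torques, N m; "tool_pos": TCP position; "tcp_rot": TCP orientation; "force": force on the tool from outside, world axes, zero at the start; "torque": the same for the moment, N m; "gripper_width": opening from 0.0 (shut) to 1.0 (fully open); "gripper_force": force on a finger pad.
Only numpy, scipy, OpenCV 4.12 (cv2) and the standard library are available. Lean on these libraries where they do the work, as an engineer would, in place of code of your own. Each camera call takes 0.05 s, during which the arm holds its last target. There are 200 camera calls.

### The job

Load the dry block heater: stand the amber bottle and the small black-capped dropper bottle upright, fully down, each in the block whose well is bored for it, and stand the corked vial in the middle-sized well, which is far too wide for it, so seat the blue reducing sleeve in that well first and put the vial in the sleeve's bore. Set things in place, do not drop them, and leave the blue-capped jar and the beaker where they are. Once everything is in, press the heater's green start button all the way down and let go.

Things in the scene. Friction and masses are not known exactly. Their poses are not given: they have to be found in the camera images.
- amber_bottle: loose brown glass bottle with a white screw cap, 57 mm in diameter, 92 mm tall with the cap, about 0.16 kg; wall straight from 6 to 46 mm above its base (grip it there), shoulder above. Belongs in block_large. Origin: centre of its underside, z up; round, so its yaw means nothing.
- dropper_flask: loose small brown glass bottle with a tall black cap and a white label, 38 mm in diameter, 85 mm tall with the cap, about 0.07 kg; wall straight from 6 to 45 mm above its base (grip it there), shoulder above. Belongs in block_small. Origin: centre of its underside, z up; round.
- cork_vial: loose clear glass vial with a tan cork, 23 mm in diameter, 52 mm tall with the cork, about 0.025 kg; wall straight up to 34 mm above its base (grip it there), then a short shoulder and the cork. Belongs in the bore of the sleeve. Origin: centre of its underside, z up; round.
- sleeve: loose blue reducing sleeve: an upright cylinder 48 mm in diameter, 43 mm tall, with a round bore from the top 30 mm wide and 18 mm deep (bore floor 25 mm above the underside), 4 mm chamfer at its mouth; about 0.09 kg. Stands bore up. Belongs in block_middle, where its top 18 mm stand out above the block. Origin: centre of its underside, z up; round.
- block_large: aluminium block 84 x 84 x 31 mm, fixed in one of the heater's three bays (which one varies), with a round well 65 mm wide and 25 mm deep, 4 mm chamfer at its mouth. Origin: centre of its underside, under the well's axis, 40 mm above the worktop; well floor 6 mm, top face 31 mm above the origin. x to the heater's back, y along the row of blocks (88 mm apart), z up; yaw counts.
- block_middle: as block_large, but its well is 55 mm in diameter (25 mm deep): it takes the sleeve.
- block_small: as block_large, but its well is 45 mm in diameter (25 mm deep): it takes the dropper bottle.
- start_top (a point): centre of the top of the round green start button, 26 mm wide, on the control ledge in front of the blocks near the heater's right end; 74 mm above the worktop. It goes 6 mm straight down against a spring (5 N at the bottom) and comes back up when let go. The heater is a fixed white case 152 mm deep, 292 mm wide; ledge and rim 52 mm high, block tops 71 mm high.
- blue_cap_jar: bystander: loose squat glass jar with a blue cap, 52 mm in diameter, 60 mm tall. Origin: centre of its underside.
- beaker: bystander: loose small glass beaker with blue liquid in it, 55 mm in diameter, 68 mm tall. Origin: centre of its underside. Beyond it to the right stands a fixed retort stand with a tall vertical rod (0.58 m ahead of the robot, 0.28 m to its right, higher than 0.5 m): the arm must swing past inside or clear of it.

How it is judged:
On the way, in this order (a step that is already met when the one before it is completed fails the run):
1. all four things stand fully home where they belong, let go and at rest (horizontal distance between amber_bottle and block_large below 0.008 m and z of amber_bottle in the frame of block_large between 0.002 and 0.01 m and angle between each of amber_bottle, sleeve, cork_vial, dropper_flask's own z axis and vertical below 0.15 rad and horizontal distance between each of sleeve, cork_vial and block_middle below 0.008 m and z of sleeve in the frame of block_middle between 0.002 and 0.01 m and z of cork_vial in the frame of block_middle between 0.027 and 0.035 m and horizontal distance between dropper_flask and block_small below 0.008 m and z of dropper_flask in the frame of block_small between 0.002 and 0.01 m and linear speed of each of amber_bottle, sleeve, cork_vial, dropper_flask below 0.02 m/s and contact force between each of amber_bottle, sleeve, cork_vial, dropper_flask and the fingers below 0.1 N), for 0.2 s.
2. the start button is pressed down by at least 4 mm of its 6 mm (distance of start_top from where it was at the start of the episode above 0.004 m), for 0.05 s.
At the end, for the whole second after the job is handed in: Amber bottle in block_large, dropper bottle in block_small, sleeve in block_middle, vial in the sleeve: each within 8 mm of the axis and 4 mm of full depth, tilted under 0.15 rad, released, at rest; then the start button was pressed and is up again (all of step 1 and distance of start_top from where it was at the start of the episode below 0.002 m); the robot touches nothing.
It fails at once if a vessel or the sleeve is dropped or knocked flying: faster than 0.7 m/s with no finger on it ((linear speed of amber_bottle above 0.7 m/s and contact force between amber_bottle and the fingers below 0.05 N) or (linear speed of sleeve above 0.7 m/s and contact force between sleeve and the fingers below 0.05 N) or (linear speed of cork_vial above 0.7 m/s and contact force between cork_vial and the fingers below 0.05 N) or (linear speed of dropper_flask above 0.7 m/s and contact force between dropper_flask and the fingers below 0.05 N)).
It fails at once if the blue-capped jar is shifted by more than 25 mm or tipped (distance of blue_cap_jar from where it was at the start of the episode above 0.025 m or angle between blue_cap_jar's own z axis and vertical above 0.3 rad).
It fails at once if the beaker is shifted by more than 25 mm or tipped (distance of beaker from where it was at the start of the episode above 0.025 m or angle between beaker's own z axis and vertical above 0.3 rad).
It also fails if it takes over 128 s, if anything falls off the work surface, if the arm or the gripper's body presses on something with over 40 N, if the wrist force passes 120 N, or if a joint passes its speed limit or range.

## Working session

There is one attempt and no reset: what is moved stays moved. The work goes in short steps, each a Python script; the robot and the scene stay as the last script left them, time stands still between calls to the robot, and variables do not carry over. Pictures are saved under pics/ and viewed, at most 14 in all, crops included, and the job is handed in when it is done.

```bash
ls; mkdir -p pics
python3 - <<'E'
from station import *
import cv2,numpy as np
for n in("scene","top"):
    c=camera(n); cv2.imwrite(f"pics/{n}0.png",cv2.resize(c["img"][:,:,::-1],(800,600),interpolation=cv2.INTER_CUBIC)); cv2.imwrite(f"{n}_raw.png",c["img"][:,:,::-1])
    print(n,{k:np.round(v,4).tolist() for k,v in c.items() if k!="img"}, (-c["R"].T@c["t"]).round(3))
print(read_state(),tcp_to_grasp)
E
```

```text
pics
scene {'fov_y': 56.4954, 'cx': 257.7705, 'cy': 188.375, 'k1': -0.0059, 'R': [[0.7243, -0.6894, -0.0136], [-0.344, -0.3442, -0.8736], [0.5975, 0.6374, -0.4865]], 't': [-0.3256, 0.2885, 0.6225]} [-0.037 -0.522  0.55 ]
top {'fov_y': 42.2944, 'cx': 251.6086, 'cy': 196.6948, 'k1': -0.0983, 'R': [[0.0235, -0.9997, -0.0015], [-0.9894, -0.023, -0.1435], [0.1434, 0.0049, -0.9897]], 't': [0.0868, 0.5531, 1.1719]} [0.377 0.094 1.239]
{'time_s': 0.1, 'joints': array([ 1.17150444e+00,  3.07446771e-01,  1.50753666e+00,  1.38312337e-06,
        1.32842561e+00, -7.34881275e-02]), 'qvel': array([ 0.00256566, -0.0006844 , -0.00025352,  0.00094827, -0.00224682,
       -0.00201285]), 'tau': array([-3.96401156e-04, -4.58526850e+01, -2.52609068e+01, -1.78389027e-04,
        5.68048650e-03,  4.00129500e-05]), 'tool_pos': array([0.18380966, 0.54416033, 0.23050492]), 'tcp_rot': array([-3.13978127e+00, -1.34701185e-04,  2.81578843e+00]), 'force': array([-0.07571205,  0.81408396,  0.53726169]), 'torque': array([0.00998453, 0.02989759, 0.01194112]), 'gripper_force': 0.0, 'gripper_width': 1.0005667712610806} 0.0187
```

View pics/scene0.png

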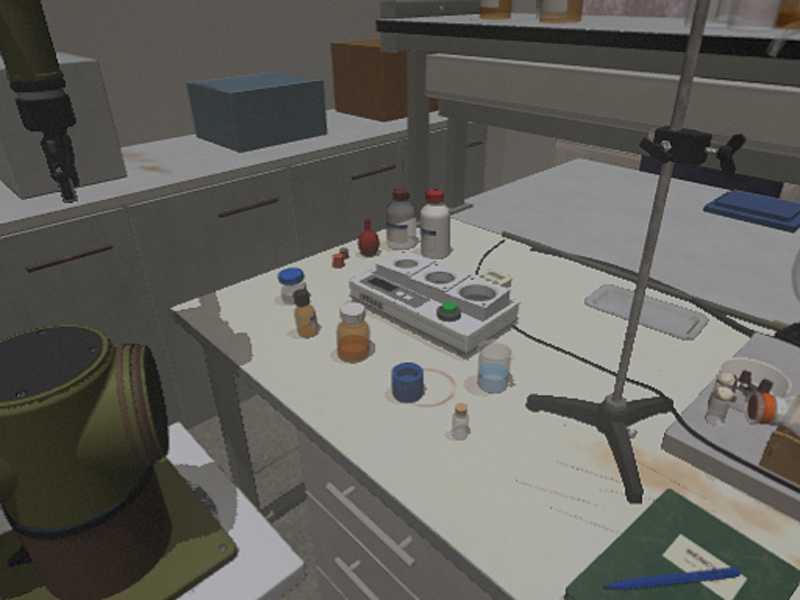

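View pics/top0.png

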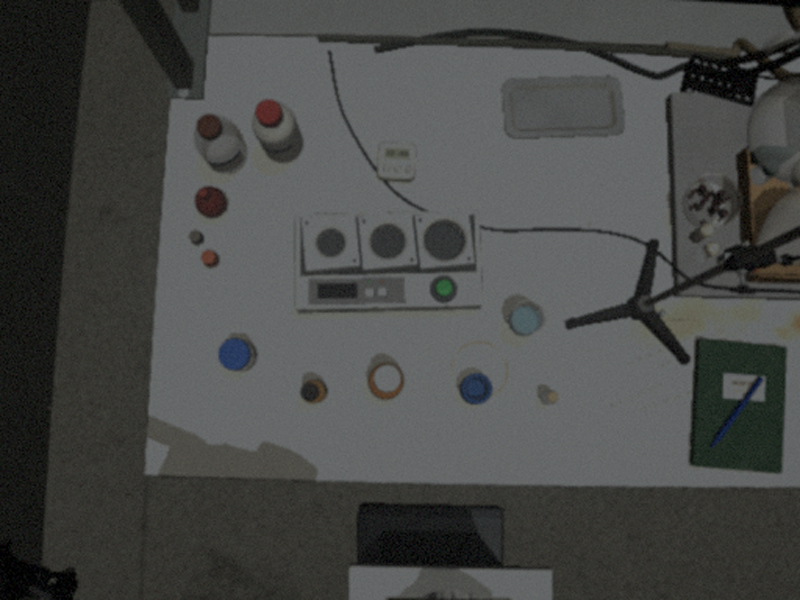

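The scene picture shows, left to right, the jar (291,285), dropper bottle (304,315), amber bottle (352,333), sleeve (407,383), beaker (493,368) and vial (460,420). In the top picture the wells are small (331,241), middle (387,240) and large (445,240), and the button is at (443,288). The dropper is at (313,390), amber at (386,380), sleeve at (476,388) and vial cork at (551,396).

```bash
cat > cam.py <<'E'
import numpy as np,cv2
from station import camera
def ray(c,uv,z):
    f=192/np.tan(np.radians(c["fov_y"]/2)); K=np.array([[f,0,c["cx"]],[0,f,c["cy"]],[0,0,1]])
    p=cv2.undistortPoints(np.array([[uv]],float),K,np.array([c["k1"],0,0,0,0]))[0,0]
    C=-c["R"].T@c["t"]; d=c["R"].T@np.array([p[0],p[1],1]); return (C+d*(z-C[2])/d[2]).round(4)
def proj(c,X):
    f=192/np.tan(np.radians(c["fov_y"]/2)); K=np.array([[f,0,c["cx"]],[0,f,c["cy"]],[0,0,1]])
    return cv2.projectPoints(np.array([X],float),cv2.Rodrigues(c["R"])[0],c["t"],K,np.array([c["k1"],0,0,0,0]))[0][0,0]
def blobs(img,lo,hi,roi,mn=15):
    x0,y0,x1,y1=roi; h=cv2.cvtColor(cv2.GaussianBlur(img,(3,3),0),cv2.COLOR_RGB2HSV)
    m=np.zeros(h.shape[:2],np.uint8); m[y0:y1,x0:x1]=cv2.inRange(h,lo,hi)[y0:y1,x0:x1]
    cs=cv2.findContours(m,cv2.RETR_EXTERNAL,cv2.CHAIN_APPROX_NONE)[0]
    return sorted([k for k in cs if cv2.contourArea(k)>mn],key=cv2.contourArea,reverse=True)
E
cat > meas.py <<'E'
from cam import *
c=camera("top");im=c["img"];vis=im.copy()
S=.64
spec={"dropper":((0,60,0),(25,255,255),(185,235,220,265),.025),
"amber":((0,60,0),(25,255,255),(230,225,265,262),.04),
"sleeve":((95,110,0),(125,255,255),(285,230,325,265),.022),
"cork":((5,50,0),(30,255,255),(335,240,370,268),.05),
"button":((45,100,0),(85,255,255),(260,170,305,200),.074)}
for n,(lo,hi,roi,z) in spec.items():
    b=blobs(im,lo,hi,roi,4)
    if not b: print(n,"none"); continue
    k=cv2.convexHull(np.vstack(b) if n=="amber" else b[0]); cv2.polylines(vis,[k],True,(255,0,0),1)
    M=cv2.moments(k); u=(M["m10"]/M["m00"],M["m01"]/M["m00"]); bb=cv2.boundingRect(k)
    print(n,np.round(u,1),bb,ray(c,u,z), "circle",np.round(cv2.minEnclosingCircle(k)[1],1))
g=cv2.cvtColor(im,cv2.COLOR_RGB2GRAY)
for n,(u,v) in {"small":(331,241),"mid":(387,240),"large":(445,240)}.items():
    u=int(u*S);v=int(v*S); r=17
    sub=cv2.GaussianBlur(g,(3,3),0)[v-r:v+r,u-r:u+r]; t,m=cv2.threshold(sub,0,255,cv2.THRESH_BINARY_INV+cv2.THRESH_OTSU)
    ks=cv2.findContours(m,cv2.RETR_EXTERNAL,cv2.CHAIN_APPROX_NONE)[0]
    k=min(ks,key=lambda k:-cv2.pointPolygonTest(k,(r,r),True))+[[u-r,v-r]]
    e=cv2.fitEllipse(k); cv2.polylines(vis,[k],True,(255,0,0),1)
    print(n,np.round(e[0],1),np.round(e[1],1),[ray(c,e[0],z) for z in(.067,.071)])
a=cv2.resize(vis[120:270,170:380],(800,571),interpolation=cv2.INTER_NEAREST); cv2.imwrite("pics/topov.png",np.clip(a[:,:,::-1]*1.6,0,255).astype(np.uint8))
s=camera("scene")["img"]; cv2.imwrite("pics/scene1.png",cv2.resize(s[155:295,165:345,::-1],(771,600),interpolation=cv2.INTER_CUBIC))
E
python3 meas.py
```

```text
dropper [202.4 249.8] (198, 243, 10, 15) [0.4194 0.2166 0.025 ] circle 7.1
amber [245.6 245.1] (236, 234, 22, 22) [0.4326 0.1113 0.04  ] circle 11.1
sleeve [303.  248.4] (296, 240, 14, 17) [ 0.4288 -0.0288  0.022 ] circle 8.6
cork [353.  253.6] (351, 251, 5, 6) [ 0.4176 -0.1462  0.05  ] circle 2.7
button [283.9 183.9] (280, 180, 9, 9) [0.5786 0.0234 0.074 ] circle 4.6
small [211.3 154.9] [17.3 18. ] [array([0.6468, 0.1995, 0.067 ]), array([0.6459, 0.1991, 0.071 ])]
mid [247.8 154.1] [21.4 22.3] [array([0.6509, 0.1112, 0.067 ]), array([0.6499, 0.1111, 0.071 ])]
large [284.1 153.3] [25.1 26.2] [array([0.6548, 0.0234, 0.067 ]), array([0.6539, 0.0237, 0.071 ])]
```

View pics/topov.png

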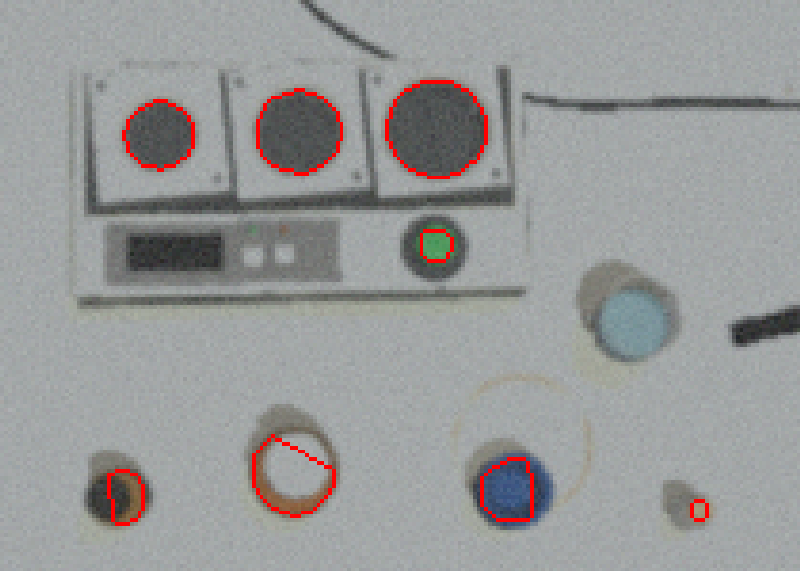

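View pics/scene1.png

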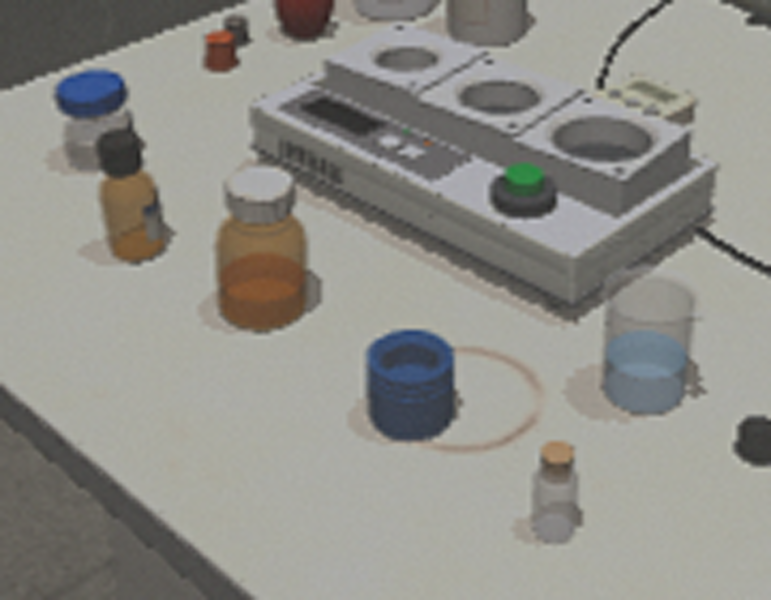

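The top overlay shows clean fits on the three wells and the button. The dropper, amber and sleeve masks are cut short, so I'll segment those by saturation in both views and cross-check.

```bash
cat > meas2.py <<'E'
from cam import *
from scipy.optimize import least_squares
T=camera("top");S=camera("scene")
# name: top roi, scene roi, z of silhouette centre in top / scene
def r(u0,v0,u1,v1,k,ox,oy): return [int(ox+u0*k),int(oy+v0*k),int(ox+u1*k),int(oy+v1*k)]
tr={"amber":(235,412,355,535),"dropper":(75,455,170,545),"sleeve":(455,435,580,545),"cork":(680,480,730,540)}
sr={"amber":(200,215,320,345),"dropper":(90,170,175,275),"sleeve":(350,315,470,450),"cork":(525,430,590,475)}
vs=[T["img"].copy(),S["img"].copy()]
for n in tr:
    out=[]
    for i,(c,q) in enumerate(((T,r(*tr[n],.2625,170,120)),(S,r(*sr[n],1/4.283,165,155)))):
        x0,y0,x1,y1=q; sub=cv2.GaussianBlur(c["img"],(3,3),0)[y0:y1,x0:x1].astype(int)
        ch=(sub.max(2)-sub.min(2)).astype(np.uint8)     # chroma
        if i==0 and n=="dropper": ch=np.maximum(ch,np.clip(70-sub.max(2),0,60)).astype(np.uint8)
        t,m=cv2.threshold(ch,0,255,cv2.THRESH_BINARY+cv2.THRESH_OTSU)
        if n in("amber","sleeve","dropper"): m=cv2.morphologyEx(cv2.threshold(ch,.8*t,255,0)[1],cv2.MORPH_OPEN,np.ones((2,2)))
        k=max(cv2.findContours(m,0,cv2.CHAIN_APPROX_NONE)[0],key=lambda k:len(k)); k=cv2.convexHull(k+[[x0,y0]])
        cv2.polylines(vs[i],[k],True,(255,0,0),1); M=cv2.moments(k)
        out.append((np.array([M["m10"],M["m01"]])/M["m00"],cv2.boundingRect(k)))
    zt,zs={"amber":(.04,.025),"dropper":(.04,.025),"sleeve":(.0215,.0215),"cork":(.051,.046)}[n]
    print(n,*[ (o[0].round(1).tolist(),o[1]) for o in out],"top",ray(T,out[0][0],zt),"scene",ray(S,out[1][0],zs))
a=cv2.resize(vs[0][215:270,170:380],(800,210),interpolation=0);b=cv2.resize(vs[1][190:295,165:305],(520,390),interpolation=0)
o=np.zeros((600,800,3),np.uint8);o[:210]=a;o[210:,:520]=b
cv2.imwrite("pics/ov2.png",np.clip(o[:,:,::-1]*1.4,0,255).astype(np.uint8))
E
python3 meas2.py
```

```text
amber ([246.6, 246.3], (237, 235, 22, 22)) ([226.5, 218.2], (217, 205, 20, 28)) top [0.4298 0.1089 0.04  ] scene [0.4389 0.1078 0.025 ]
dropper ([201.6, 251.1], (194, 244, 16, 15)) ([196.1, 205.9], (189, 196, 15, 21)) top [0.4157 0.217  0.04  ] scene [0.4173 0.2154 0.025 ]
sleeve ([305.6, 249.5], (296, 240, 20, 20)) ([261.3, 241.0], (252, 233, 20, 18)) top [ 0.4263 -0.0354  0.0215] scene [ 0.4393 -0.0234  0.0215]
cork ([353.1, 253.7], (350, 251, 7, 7)) ([294.6, 260.3], (291, 258, 8, 6)) top [ 0.4172 -0.1462  0.051 ] scene [ 0.4214 -0.1443  0.046 ]
```

View pics/ov2.png

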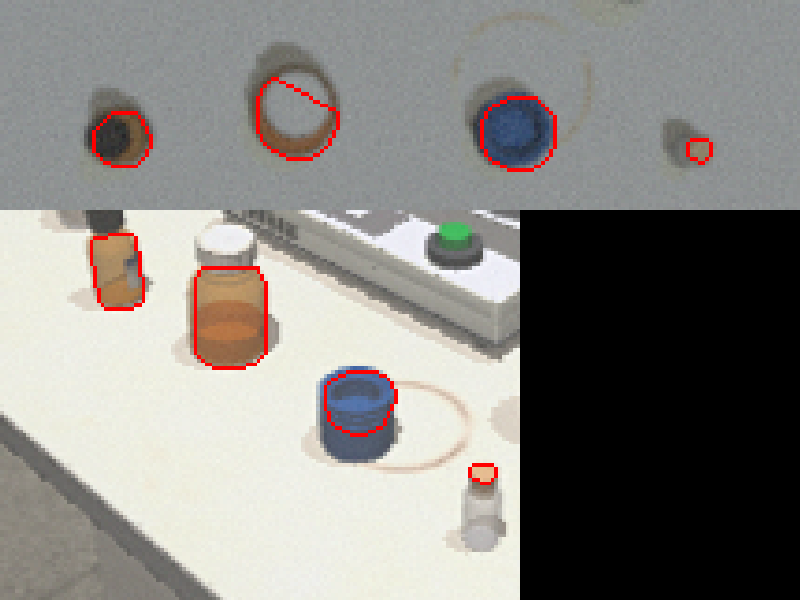

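The overlay shows the dropper outline fitting well. The sleeve's true silhouette is at about (318–398, 366–462) in the lower pane, and the amber's visible top circle is about (250–338, 65–158). I'll recompute those two from these extents, then start with the amber bottle.

```bash
cat > arm.py <<'E'
from station import *
import numpy as np
Y=np.pi/2+.048; DN=[np.pi,0,Y]
WELL={"small":(.6464,.1993),"mid":(.6504,.1112),"large":(.6544,.0236)}
def pick(xy,h,yaw=Y,force=30,op=1.0,lift=.17):
    set_gripper(op); reach([*xy,.2],[np.pi,0,yaw]); movel([*xy,h+.06],max_speed=.25); movel([*xy,h],max_speed=.08)
    set_gripper(0.0,force); s=read_state(); print("grip",s["gripper_width"].__round__(3),s["gripper_force"],s["time_s"])
    movel([*xy,lift],max_speed=.15); s=read_state(); print("lifted",round(s["gripper_width"],3),s["gripper_force"],s["force"].round(2))
def carry(xy,z): 
    p=read_state()["tool_pos"]; movel([*xy,z],DN,max_speed=.2)
E
python3 - <<'E'
from cam import *
T=camera("top");S=camera("scene")
print("sleeve",ray(T,(305.2,249.5),.0215),ray(S,(261.4,244.9),.0215),"amber",ray(T,(247.3,244.3),.04))
from arm import *
for n,(p) in WELL.items(): print(n,inverse_kinematics([*p,.2],DN).round(2), proj(S,[*p,.067]).round(1))
pick((.436,.1078),.027)
cv2.imwrite("pics/lift1.png",cv2.resize(camera("scene")["img"][130:310,120:360,::-1],(800,600),interpolation=cv2.INTER_CUBIC))
E
```

```text
sleeve [ 0.4261 -0.0344  0.0215] [ 0.4291 -0.0344  0.0215] amber [0.4348 0.1073 0.04  ]
small [ 0.24  0.47  1.32 -0.    1.35  0.19] [259.1 168.6]
mid [ 0.11  0.45  1.36 -0.    1.33  0.06] [280.9 177.5]
large [-0.03  0.44  1.37  0.    1.33 -0.08] [304.8 187.2]
grip 0.639 30.92113239923492 4.3417
lifted 0.637 31.911974666872993 [-1.12 -0.15 -0.56]
```

View pics/lift1.png

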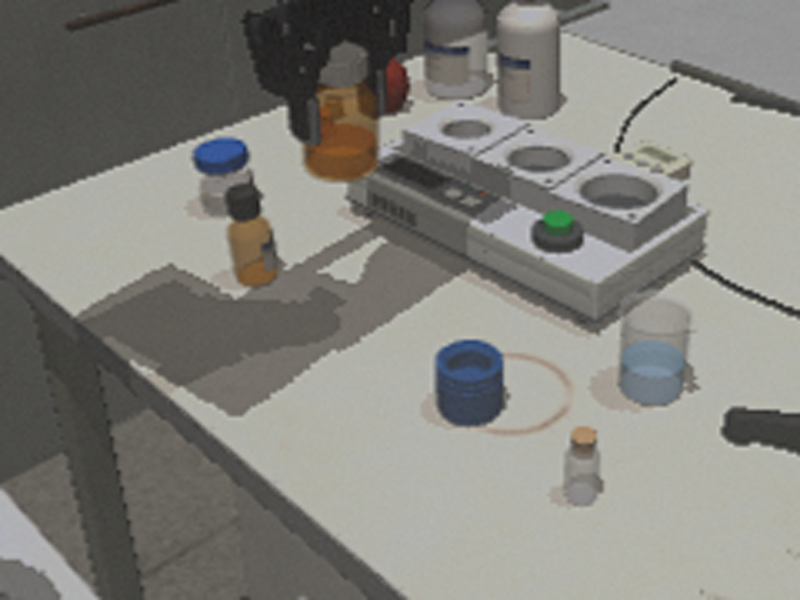

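The bottle is held upright, and the projected well centres agree with this view to about 1 px (large well seen at (618,190)). Next I'll place the amber bottle.

```bash
cat >> arm.py <<'E'
def place(well,off,floor=.046,op=None,steps=((.03,.15),(.012,.06),(.004,.04),(.0005,.03)),up=.2,dxy=(0,0)):
    """off: TCP height above the object's base"""
    xy=np.add(WELL[well],dxy); movel([*xy,.175],DN,max_speed=.25); b=read_state()["force"]
    for d,v in steps:
        movel([*xy,floor+off+d],max_speed=v); s=read_state(); f=s["force"]-b
        print("d",d,"dF",f.round(2),"z",s["tool_pos"][2].round(4))
        if abs(f[2])>12 or np.hypot(*f[:2])>12: print("BLOCKED"); return False
    if op: release(op,up)
    return True
def release(op,up=.2):
    w=read_state()["gripper_width"]; set_gripper(w+.05); set_gripper(op); p=read_state()["tool_pos"]; movel([p[0],p[1],up],max_speed=.15); print("t",read_state()["time_s"])
E
python3 - <<'E'
from arm import *
from cam import *
ok=place("large",.027)
if ok: release(.9)
cv2.imwrite("pics/p1.png",cv2.resize(camera("scene")["img"][130:280,170:370,::-1],(800,600),interpolation=cv2.INTER_CUBIC))
E
```

```text
d 0.03 dF [ 0.13  1.34 -0.81] z 0.1036
d 0.012 dF [0.01 1.8  1.02] z 0.0845
d 0.004 dF [0.78 1.07 0.46] z 0.0766
d 0.0005 dF [0.29 2.09 0.77] z 0.0738
t 9.8083
```

View pics/p1.png

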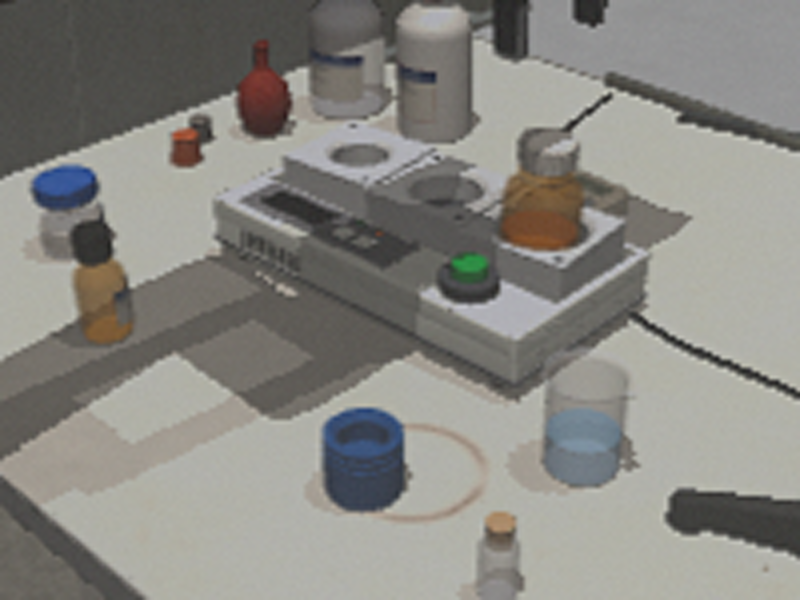

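The amber bottle is seated upright in the large well. Next are the dropper and the sleeve, each checked by its grip width.

Run:
```python
from arm import *
from cam import *
pick((.4165,.2155),.027)
if read_state()["gripper_width"]>.35 and place("small",.027): 
    release(.75)
    pick((.4276,-.0344),.027)
    if .5<read_state()["gripper_width"]<.62 and place("mid",.027): release(.85)
cv2.imwrite("pics/p2.png",cv2.resize(camera("scene")["img"][130:280,170:370,::-1],(800,600),interpolation=cv2.INTER_CUBIC))
```

```text
grip 0.427 29.539542243874166 13.2917
lifted 0.426 29.708082286524586 [-0.41  0.76 -0.56]
d 0.03 dF [ 0.85 -1.79  0.65] z 0.1037
d 0.012 dF [-0.22 -1.81  0.45] z 0.0844
d 0.004 dF [ 1.42 -4.46 -0.97] z 0.0766
d 0.0005 dF [ 1.24 -6.11  1.84] z 0.0738
t 18.7417
grip 0.545 29.816899308934808 22.2583
lifted 0.542 30.94680755864829 [ 0.25 -0.8  -1.49]
d 0.03 dF [-0.47 -0.5   0.78] z 0.1036
d 0.012 dF [-1.   -0.75 -0.04] z 0.0846
d 0.004 dF [-0.03 -0.69  0.64] z 0.0766
d 0.0005 dF [0.5  0.03 2.55] z 0.0738
t 27.8333
```

View pics/p2.png

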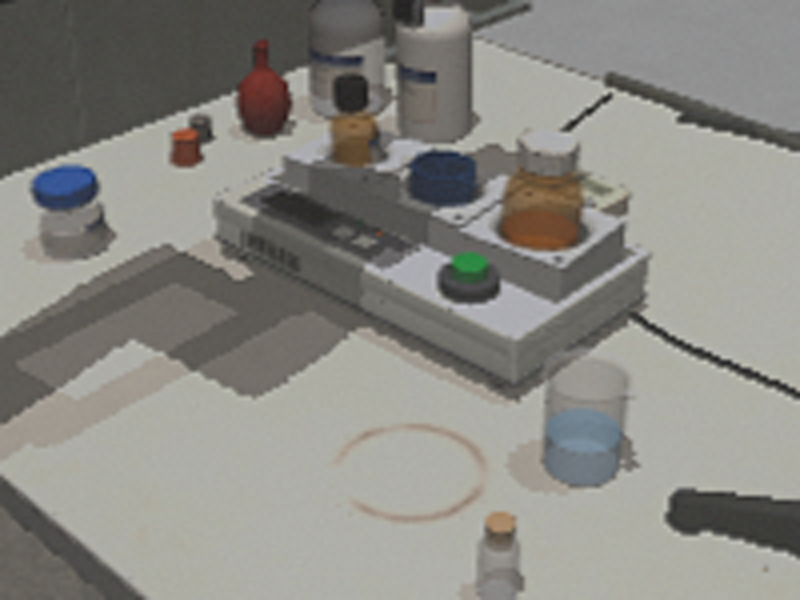

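The dropper and sleeve are home and upright. Now the vial.

Run:
```python
from arm import *
from cam import *
pick((.4185,-.1454),.021,op=.75,force=25)
if .2<read_state()["gripper_width"]<.35 and place("mid",.021,floor=.071): release(.6,up=.22)
cv2.imwrite("pics/p3.png",cv2.resize(camera("scene")["img"][130:280,170:370,::-1],(800,600),interpolation=cv2.INTER_CUBIC))
```

```text
grip 0.252 24.38667753478512 31.4083
lifted 0.249 24.471423646900803 [0.66 0.89 0.69]
d 0.03 dF [ 0.67  1.55 -0.05] z 0.1221
d 0.012 dF [0.2  0.3  0.66] z 0.1036
d 0.004 dF [ 0.22  0.68 -0.92] z 0.0955
d 0.0005 dF [1.41 0.45 1.38] z 0.0925
t 37.2333
```

View pics/p3.png

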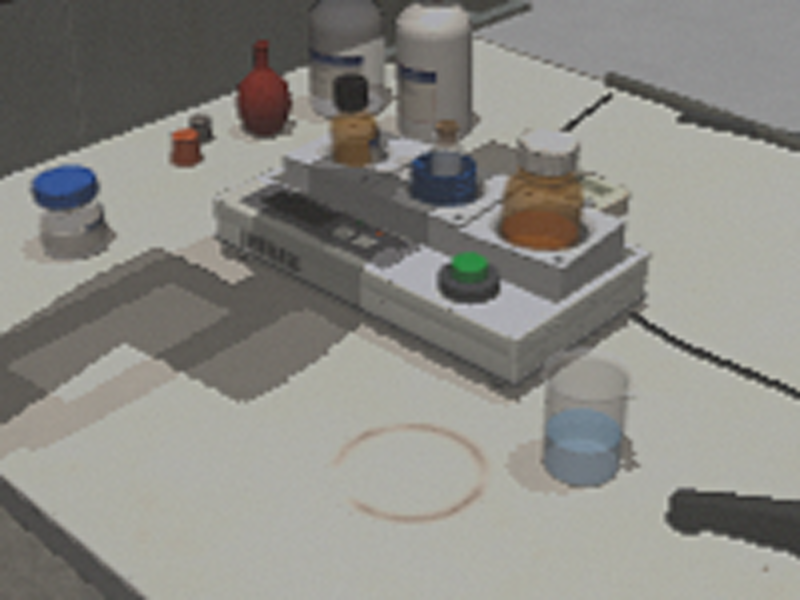

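All four are home and upright. Now I'll press the button.

Run:
```python
from arm import *
from cam import *
b=(.5755,.0234)
movel([*b,.22],max_speed=.2); set_gripper(0.0); movel([*b,.085],max_speed=.12); f0=read_state()["force"]
for z in(.074,.070,.068,.067):
    movel([*b,z],max_speed=.03); s=read_state(); print(z,s["tool_pos"].round(4),(s["force"]-f0).round(2))
    if s["force"][2]-f0[2]>10: break
pause(.3); print((read_state()["force"]-f0).round(2))
movel([*b,.2],max_speed=.15); reach([.42,.25,.3],DN); print(read_state()["time_s"])
cv2.imwrite("pics/p4.png",cv2.resize(camera("scene")["img"][130:280,170:370,::-1],(800,600),interpolation=cv2.INTER_CUBIC))
```

```text
0.074 [0.5754 0.0234 0.074 ] [-0.11 -0.39  0.75]
0.07 [0.5757 0.0234 0.0702] [ 0.22 -1.29  2.4 ]
0.068 [0.5758 0.0234 0.0682] [-0.33  0.17  3.66]
0.067 [0.5758 0.0234 0.068 ] [-0.76  0.01  8.56]
[-1.66 -0.22  8.41]
43.5833
```

View pics/p4.png

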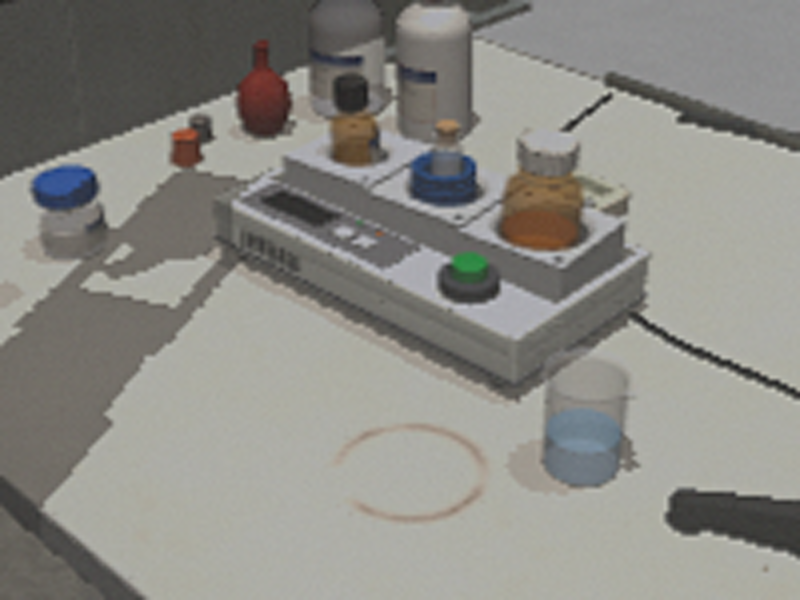

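The button bottomed at z = 0.068 (8.5 N) and is up again at (469,267). All four items stand home and the arm is clear.

```bash
python3 -c "
from station import *
print(close_job())"
```

```text
the job is handed in; nothing more can be done
None
```

The job is handed in: the amber bottle, dropper bottle, sleeve and vial all look seated upright in the last picture, the start button was pressed to its stop and is back up, and the jar and beaker were not touched; `close_job()` gave no verdict.

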